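Release the glass lid of the clean-parts case and let it down on the fingers

TASK

The glass-framed lid of the small grey parts case stands open on its stay. Press in the steel push button on the front of the case so that the stay lets go of the lid, catch the falling lid by the underside of its front lip on the back of the fingers well before it is down, and lower it gently until it is fully shut. Do not let the glass lid slam, do not swing it further open, grasp nothing, and leave the parts in and around the case where they are.

Things in the scene. Friction and masses are not known exactly. Their poses are not given: they have to be found in the camera images.
- case: Grey sheet-metal case screwed to the bench, 130 mm deep (x) by 210 mm wide (y), rim 55 mm above the bench, walls 4 mm. Origin: centre of its underside, on the bench. Its x axis points from its front (the side with the button, which faces roughly to the robot's right) to its back, y to its left seen from the front, z up. The lid's hinge axis is parallel to y at x = +69 mm, z = 55 mm.
- lid (a joint): Angle of the lid in rad: 0 fully shut, about 1.15 standing open on its stay (start), 1.5 the end stop. The lid (0.25 kg, 210 mm wide, aluminium frame 7 mm thick with a clear pane) has a worn hinge damper: let go, it takes about 2 s from its stay to shut (about 1.3 s from 1.0 to 0.35 rad) and slams at 0.6 to 0.9 rad/s. Holding it up at the lip takes about 1 to 1.5 N.
- lid_lip (a point): Middle of the front edge of the lid's finger lip, level with the lid's underside, 156 mm from the hinge axis. The lip is a 3 mm plate with a rolled edge 6 mm thick, 200 mm wide (along the case's y), and stands 22 mm out past the front of the case when the lid is shut, 55 mm above the bench, with free space under it. It moves with the lid.
- stay (a joint): Travel of the push button in m: 0 out (spring returned), 0.014 fully pressed in along the case's +x. The stay lets go of the lid between about 0.005 and 0.011. Pressing takes 1 to 3 N. Keep it in until the lid has visibly dropped (below about 1.0 rad); after that the lid falls on by itself and the button comes back out.
- button_face (a point): Centre of the front face of the steel push button, 17 mm diameter, that stands 16 mm out of the front of the case at x = -81 mm, y = +90 mm, z = 31 mm in the case's frame (near its left end seen from the front). The button is pressed along the case's +x.
- injector: Fuel injector lying in the case, 28x104x24 mm; origin at the centre of its underside. Leave alone.
- bearing: Ball bearing lying in the case, 52 mm diameter, 15 mm high; origin at the centre of its underside. Leave alone.
- bush_bronze: Bronze bush standing in the case, 30 mm diameter, 22 mm high; origin at the centre of its underside. Leave alone.
- valve_1: Poppet valve standing on its head on the bench right of the case, 37 mm diameter, 106 mm high; origin at the centre of its underside. Leave alone.
- valve_2: A second poppet valve like the first, standing behind the case. Leave alone.
- small_gear: Dark spur gear lying on the bench behind the case, 60 mm diameter, 16 mm high; origin at the centre of its underside. Leave alone.

How it is judged:
On the way, in this order (a step that is already met when the one before it is completed fails the run):
1. the push button has been pressed in (value of joint stay above 0.003 m).
2. the lid has been let go by its stay and is falling (value of joint lid between 0.5 and 1.05 rad).
3. the lid is caught on the fingers, still at least 0.12 rad open (contact force between the fingers and lid above 0.3 N and value of joint lid between 0.12 and 0.9 rad and velocity of joint lid above -0.4 rad/s), for 0.15 s.
At the end, for the whole second after the job is handed in: the lid is fully shut (within 0.02 rad) and at rest, the button is out again, and the parts in and around the case are within 15 mm of where they were (value of joint lid below 0.02 rad and velocity of joint lid between -0.05 and 0.05 rad/s and value of joint stay below 0.002 m and distance of each of injector, bearing, bush_bronze, valve_1, valve_2, small_gear from where it was at the start of the episode below 0.015 m); the robot touches nothing.
It fails at once if the lid slams: it turns faster than 0.4 rad/s (about 60 mm/s at the lip) within 0.05 rad of shut (value of joint lid below 0.05 rad and velocity of joint lid below -0.4 rad/s).
It fails at once if the lid is swung further open instead of being let down (value of joint lid above 1.3 rad).
It fails at once if a part in or near the case is moved or lifted more than 20 mm (distance of any of injector, bearing, bush_bronze, valve_1, valve_2, small_gear from where it was at the start of the episode above 0.02 m).
It fails at once if the lid is hit or forced with more than 25 N (contact force between the fingers and lid above 25 N).
It also fails if it takes over 38 s, if anything falls off the work surface, if the arm or the gripper's body presses on something with over 40 N, if the wrist force passes 120 N, or if a joint passes its speed limit or range.

ROBOT

A 7-joint arm with a two-finger parallel gripper is mounted at the origin on a cart in front of the work surface, level with it; the furniture and walls round the work are solid. World frame = base frame: x ahead of the robot, y to its left, z up, the work surface at z = 0. Lengths are in m, angles in rad, forces in N, time in s.
With the tool pointing down it reaches from about 0.35 to 0.9 m from the base axis. Payload 7.2 kg.
Tool frame: the origin (TCP) lies at the centre of the arm's flange, where the gripper is bolted on; the fingertips stand 173 mm ahead of it and the grasp point (between the pads) lies 155 mm ahead of it; z points along the fingers, y is the direction in which the jaws open and shut (so a half turn about z gives the same grasp; the last joint's range is limited). The gripper opens to 85 mm and grips with 20 to 120 N. Pads are 22 mm wide; open, the fingers measure 114 mm over their backs; the gripper's body (76 mm by 85 mm) begins 54 mm behind the grasp point. The pads swing forward as they close: fully open they stand 13 mm farther back than shut.
Start: joints at [-1.344, 0.411, -0.013, 1.596, 0.006, 1.134, -0.082], TCP at [0.182, 0.598, 0.405] pointing down, gripper open.
Joint ranges: [-2.95, 2.95], [-0.29, 1.99], [-1.47, 1.44], [0.14, 2.54], [-1.03, 4.17], [0.13, 1.85], [-2.86, 2.86]. Speed limits (rad/s): [2.39, 2.39, 3.01, 3.01, 3.14, 3.14, 3.14].

INTERFACE

Orientations are given as a rotation vector (axis times angle).
In Python, from bench import manip, cams gives the robot as it stands.
- The arm moves only by the shell command python3 -m pendant 'ROWS' [FORCE]. ROWS is JSON, a list of rows, each an object with "jaw": the opening in per cent of the stroke, from 0 (shut) to 100 (fully open); "xyz": the shift along the world's x, y, z in mm, a list of three; "rotation": the turn, a rotation vector about the world's x, y, z in degrees, a list of three. A call has 1 to 10 rows; each row shifts and turns the pose as measured when the row begins; what a row does not reach is not made up. A row lasts 1/8 s, in which the tool goes at most 62.5 mm and 10.7 degrees, less where a joint would pass 70% of its speed; a pose out of reach is approached as far as the arm can. A call is refused whole if a number of a shift passes 62.5 or a number of a turn 10.7, either way. A call with a gripper value outside its range is refused whole. The fingers move at their own pace and stop on an object; FORCE is the grip in N (left out, the last holds). Time passes only in rows, so rows that do not move let the fingers close. It gives the time, the measured TCP pose, the force and the opening at its end, in the units of the state.
- manip.observe(): the state, without advancing time (a new reading comes with each control period).
- cams.camera(name): name is "scene" or "top" or "wrist"; returns (picture, depth): 420x560x3 uint8, red, green, blue; 420x560 float32, m along the optical axis (not along the pixel's ray), 0 where there is no reading.
- cams.camera_params(name): a dict with "mtx" (3x3 intrinsics, pixels), "position" and "rotation" of the camera in the world; the wrist camera has in their place "T_tool_cam" (4x4, takes a point from camera to tool coordinates, whose origin is the TCP and whose axes are the flange's). Camera axes: x right, y down, z forward; pixel columns grow to the right and rows downward; lengths in m; the calibration is good to about 2 mm. A picture is of the moment at which its call begins: read the wrist's pose just before it. camera_params takes no time and is no camera call.
- manip.close_job(): hands the job in, once; it reports no verdict.
The state is a dict: "time": time; "joint_positions": joint angles; "joint_vel": joint speeds; "effort": joint torques, N m; "eef_pos": TCP position; "tool_rot": TCP orientation; "wrist_force": force on the tool from outside, world axes, zero at the start; "wrist_torque": the same for the moment, N m; "opening": opening from 0.0 (shut) to 1.0 (fully open).
Only numpy, scipy, OpenCV 4.12 (cv2) and the standard library are available. Lean on these libraries where they do the work, as an engineer would, in place of code of your own. Each camera call takes 0.05 s, during which the arm holds its last target. There are 200 camera calls.

## Working session

There is one attempt and no reset: what is moved stays moved. The work goes in short steps, Python scripts to look and compute and a shell command to move; the robot and the scene stay as the last step left them, time stands still between calls to the robot, and variables do not carry over. Pictures are saved under pics/ and viewed, about 8 in all and at most 12, crops included, and the job is handed in when it is done.

```bash
mkdir -p pics; ls; python3 - <<'E'
from bench import manip,cams
import cv2,numpy as np
print(manip.observe())
for n in("scene","top"):
    p,d=cams.camera(n); cv2.imwrite(f"pics/{n}0.png",p[:,:,::-1]); np.save(f"pics/{n}0_d.npy",d); np.save(f"pics/{n}0.npy",p)
    print(n,cams.camera_params(n))
print(cams.camera_params("wrist"))
E
```

```text
pics
{'time': 0.0, 'joint_positions': array([-1.34420314,  0.41190935, -0.0127158 ,  1.59705168,  0.00561791,
        1.13430865, -0.08218545]), 'joint_vel': array([ 0.00139219, -0.00014683, -0.00244231,  0.00029753, -0.00058968,
       -0.00095731,  0.00026239]), 'effort': array([ 4.54336805e-05, -6.00625920e+01,  6.82558157e-01, -2.99419999e+01,
        1.39594983e-02,  1.05160457e-02,  1.34263331e-05]), 'eef_pos': array([0.1815469 , 0.59782207, 0.40384382]), 'tool_rot': array([-4.61290659e-01, -3.10742900e+00,  2.57221612e-03]), 'wrist_force': array([-0.59339341, -0.07312962,  0.92548999]), 'wrist_torque': array([-0.04053509,  0.0694486 ,  0.00410296]), 'opening': 0.997305458376699}
scene {'mtx': array([[469.36520892,   0.        , 291.73376818],
       [  0.        , 469.36520892, 207.25280849],
       [  0.        ,   0.        ,   1.        ]]), 'position': array([ 0.216521  , -0.08379237,  0.65057096]), 'rotation': array([-2.23687967,  0.67641895, -0.29343241])}
top {'mtx': array([[508.2467642 ,   0.        , 283.51683456],
       [  0.        , 508.2467642 , 208.71131207],
       [  0.        ,   0.        ,   1.        ]]), 'position': array([0.40347779, 0.41521262, 0.92453449]), 'rotation': array([-2.11151814,  2.14804451, -0.12153403])}
{'mtx': array([[364.60083243,   0.        , 278.21592838],
       [  0.        , 364.60083243, 210.34976552],
       [  0.        ,   0.        ,   1.        ]]), 'T_tool_cam': array([[-4.98813767e-04, -9.64218258e-01, -2.65109228e-01,
         6.67036792e-02],
       [ 9.99999407e-01, -2.24301606e-04, -1.06574098e-03,
         3.45737288e-04],
       [ 9.68142482e-04, -2.65109603e-01,  9.64217798e-01,
         3.08859996e-02],
       [ 0.00000000e+00,  0.00000000e+00,  0.00000000e+00,
         1.00000000e+00]])}
```

View pics/scene0.png

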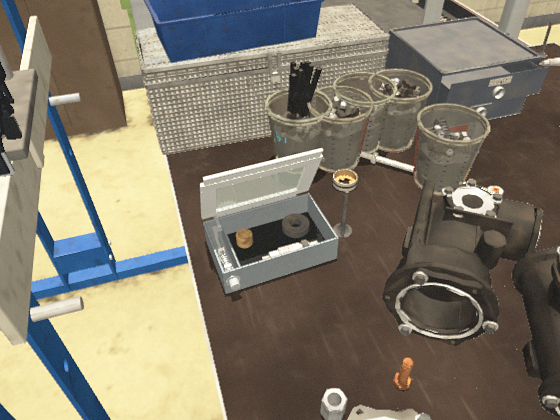

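View pics/top0.png

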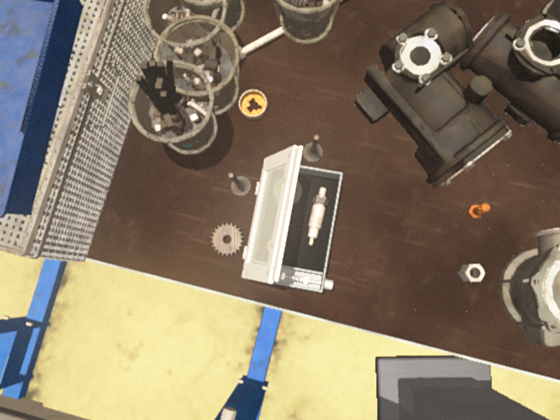

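The scene view shows the open case at about (270,240), with the button at its near end at (235,283). In the top view the front wall runs from (342,170) to (323,292) and the button is at (328,285). The lid covers x 245-300, and the valves are at (315,150) and (238,185).

```bash
cat > h.py <<'E'
import numpy as np,cv2
from bench import manip,cams
from scipy.spatial.transform import Rotation as R
def cloud(n,d,T=None):
    P=cams.camera_params(n);K=P["mtx"];v,u=np.indices(d.shape)
    c=np.stack([(u-K[0,2])/K[0,0]*d,(v-K[1,2])/K[1,1]*d,d],-1)
    if T is None: return c@R.from_rotvec(P["rotation"]).as_matrix().T+P["position"]
    M=T@P["T_tool_cam"]; return c@M[:3,:3].T+M[:3,3]
def ray(n,u,v,z):
    P=cams.camera_params(n);K=P["mtx"]
    r=R.from_rotvec(P["rotation"]).as_matrix()@np.array([(u-K[0,2])/K[0,0],(v-K[1,2])/K[1,1],1])
    return P["position"]+r*(z-P["position"][2])/r[2]
E
python3 - <<'E'
from h import *
d=np.load("pics/top0_d.npy");p=np.load("pics/top0.npy");C=cloud("top",d)
for u,v in[(400,150),(327,285),(328,285),(341,170),(340,180),(324,290),(322,292),(299,148),(296,148),(270,280),(250,278),(333,230)]:
    print(u,v,C[v,u].round(4),p[v,u])
# rim pts
u,v=np.meshgrid(np.arange(560),np.arange(420))
m=(abs(C[...,2]-.055)<.004)&(u>295)&(u<350)&(v>150)&(v<300)
print(m.sum())
pts=C[m][:,:2].astype(np.float32); uv=np.stack([u[m],v[m]],1)
r=cv2.minAreaRect(pts);print(r,cv2.boxPoints(r))
# front rim: right-most rim pixel per row
E_=[]
for row in range(180,280,5):
    x=uv[uv[:,1]==row][:,0]
    if len(x): E_.append((row,x.max(),*ray("top",x.max()+.5,row,.055)[:2]));
E_=np.array(E_);print(E_.round(4))
# lid plane
crop=cv2.resize(p[140:305,225:355,::-1],None,fx=4.5,fy=3.6*1,interpolation=cv2.INTER_CUBIC) if 0 else cv2.resize(p[135:305,220:360,::-1],None,fx=3.5,fy=3.5,interpolation=cv2.INTER_CUBIC)
cv2.imwrite("pics/crop1.png",crop)
E
```

```text
400 150 [0.6455 0.2274 0.0036] [102  76  62]
327 285 [0.4007 0.3707 0.0409] [255 255 251]
328 285 [0.4007 0.369  0.0408] [255 254 250]
341 170 [0.6107 0.3372 0.0012] [96 72 57]
340 180 [0.5803 0.3442 0.0578] [230 222 211]
324 290 [0.3918 0.3743 0.0009] [73 56 46]
322 292 [ 3.883e-01  3.779e-01 -2.000e-04] [109 102  95]
299 148 [0.6007 0.4143 0.1989] [255 255 255]
296 148 [0.6048 0.4188 0.184 ] [250 244 229]
270 280 [0.4095 0.4602 0.1795] [255 255 255]
250 278 [0.4138 0.4965 0.1068] [241 231 209]
333 230 [0.4993 0.3552 0.0018] [114 105  99]
453
((0.4995373785495758, 0.3968338072299957), (0.07637917995452881, 0.20988968014717102), 78.88813781738281) [[0.38919985 0.37958565]
 [0.5951547  0.33913466]
 [0.6098749  0.41408196]
 [0.40392005 0.45453295]]
[[180.     341.       0.5808   0.3414]
 [185.     340.       0.572    0.3434]
 [190.     339.       0.5632   0.3454]
 [195.     338.       0.5545   0.3474]
 [200.     337.       0.5457   0.3494]
 [205.     336.       0.537    0.3514]
 [210.     336.       0.5283   0.3516]
 [215.     335.       0.5197   0.3536]
 [220.     334.       0.511    0.3556]
 [225.     333.       0.5024   0.3575]
 [230.     332.       0.4938   0.3595]
 [235.     331.       0.4853   0.3614]
 [240.     330.       0.4767   0.3634]
 [245.     330.       0.4682   0.3636]
 [250.     329.       0.4597   0.3656]
 [255.     328.       0.4512   0.3675]
 [260.     327.       0.4428   0.3694]
 [265.     326.       0.4343   0.3714]
 [270.     325.       0.4259   0.3733]
 [275.     323.       0.4176   0.3769]]
```

View pics/crop1.png

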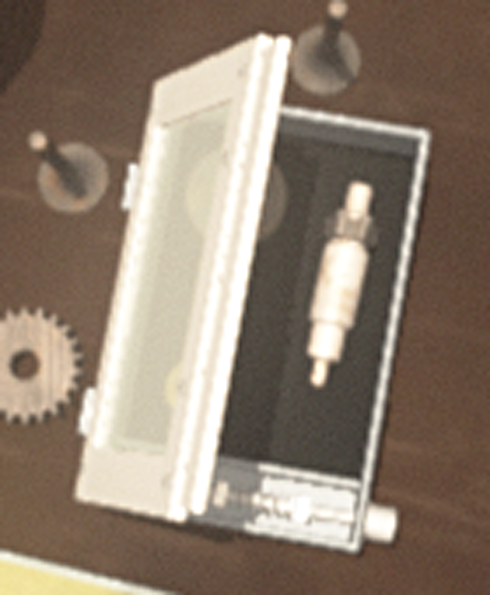

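```bash
python3 -m pendant '[{"jaw":0,"xyz":[20,-50,0],"rotation":[0,0,0.7]},{"jaw":0,"xyz":[20,-50,0],"rotation":[0,0,0.7]},{"jaw":0,"xyz":[20,-50,0],"rotation":[0,0,0.7]},{"jaw":0,"xyz":[20,-50,0],"rotation":[0,0,0.7]},{"jaw":0,"xyz":[20,-50,0],"rotation":[0,0,0.7]},{"jaw":0,"xyz":[20,-50,0],"rotation":[0,0,0.7]}]' 20; python3 -c "
from h import *
s=manip.observe();print(s['joint_positions'].round(3));print(R.from_rotvec(s['tool_rot']).as_matrix().round(3))"
```

```text
time: 0.85
eef_pos: [0.3013, 0.2911, 0.4007]
tool_rot: [-0.334, -3.122, 0.007]
wrist_force: [0.1, -0.6, -0.6]
opening: -0.001
[-0.985  0.057  0.106  2.071 -0.006  1.019  0.481]
[[-0.977  0.211 -0.002]
 [ 0.211  0.977 -0.004]
 [ 0.001 -0.005 -1.   ]]
```

```bash
python3 -m pendant '[{"jaw":0,"xyz":[10,-25,-20],"rotation":[10,-2,0]},{"jaw":0,"xyz":[10,-25,-20],"rotation":[10,-2,0]},{"jaw":0,"xyz":[10,-25,-20],"rotation":[10,-2,0]},{"jaw":0,"xyz":[10,-25,-20],"rotation":[10,-2,0]}]'; python3 -c "
from h import *
s=manip.observe();print(s['joint_positions'].round(3));print(R.from_rotvec(s['tool_rot']).as_matrix().round(3))"
```

```text
time: 1.35
eef_pos: [0.3271, 0.2177, 0.3404]
tool_rot: [0.298, 3.012, 0.819]
wrist_force: [-0.6, 1.0, -1.0]
opening: -0.001
[-0.729  0.034  0.208  2.336 -0.817  0.602  1.499]
[[-0.982  0.181  0.056]
 [ 0.184  0.845  0.501]
 [ 0.044  0.502 -0.864]]
```

```bash
python3 -m pendant '[{"jaw":0,"xyz":[18,0,-35],"rotation":[0,0,0]},{"jaw":0,"xyz":[18,0,-35],"rotation":[0,0,0]},{"jaw":0,"xyz":[18,0,-35],"rotation":[0,0,0]},{"jaw":0,"xyz":[0,0,0],"rotation":[0,0,0]}]'; python3 -c "
from h import *
s=manip.observe();print(s['joint_positions'].round(3));M=R.from_rotvec(s['tool_rot']).as_matrix();print(M.round(3));t=s['eef_pos']+.173*M[:,2];print(t, t+.0145*M[:,1])"
```

```text
time: 1.85
eef_pos: [0.3728, 0.216, 0.2501]
tool_rot: [0.301, 3.014, 0.805]
wrist_force: [-0.8, -1.0, -0.4]
opening: 0.001
[-0.269  0.304 -0.227  2.308 -1.017  0.424  1.815]
[[-0.982  0.183  0.056]
 [ 0.187  0.85   0.493]
 [ 0.042  0.494 -0.868]]
[0.38256422 0.30131822 0.09986716] [0.38521504 0.31363976 0.10703673]
```

```bash
cat > kin.py <<'E'
from h import *
from scipy.optimize import least_squares
import itertools
Rz=lambda a:R.from_euler('z',a).as_matrix(); Ry=lambda a:R.from_euler('y',a).as_matrix()
def fk(q,p,s):
    a0,c7,d1,L1,e1,L2,e2,w,f=p
    M=Rz(a0+s[0]*q[0]); x=np.array([0,0,d1])
    M=M@Ry(q[1])@Rz(s[1]*q[2]); x=x+M@[e1,0,L1]
    M=M@Ry(q[3])@Rz(s[2]*q[4]); x=x+M@[e2,0,L2]
    M=M@Ry(q[5]); x=x+M@[w,0,f]
    return x,M@Rz(c7+s[3]*q[6])
Q=[[-1.34420314,0.41190935,-0.0127158,1.59705168,0.00561791,1.13430865,-0.08218545],[-0.985,0.057,0.106,2.071,-0.006,1.019,0.481],[-0.729,0.034,0.208,2.336,-0.817,0.602,1.499],[-0.269,0.304,-0.227,2.308,-1.017,0.424,1.815]]
X=[[0.1815469,0.59782207,0.40384382],[0.3013,0.2911,0.4007],[0.3271,0.2177,0.3404],[0.3728,0.216,0.2501]]
V=[[-.46129,-3.10743,.00257],[-0.334,-3.122,0.007],[0.298,3.012,0.819],[0.301,3.014,0.805]]
def fit():
    best=None
    for s in itertools.product([1,-1],repeat=4):
      for a0 in(0,1.57,3.14,-1.57):
       for c7 in(0,1.57,3.14,-1.57):
        def res(p):
            o=[]
            for q,x,v in zip(Q,X,V):
                a,M=fk(q,p,s);o+=[(a-x)*5,R.from_matrix(M@R.from_rotvec(v).as_matrix().T).as_rotvec()]
            return np.r_[np.concatenate(o),(p[[4,6,7]])*.02]
        r=least_squares(res,[a0,c7,.3,.35,0,.35,0,0,.1],max_nfev=40)
        if best is None or r.cost<best[0]: best=(r.cost,r.x,s,np.abs(r.fun).max())
    return best
if __name__=="__main__":
    b=fit();print(b);import pickle;pickle.dump(b,open("kin.pkl","wb"))
    for q,x in zip(Q,X): print(fk(q,b[1],b[2])[0]-x)
E
timeout 400 python3 kin.py
```

```text
(np.float64(0.004377030911490931), array([-8.63631455e-02,  1.48993772e+00,  2.90992773e-01,  5.09060665e-01,
        9.89158350e-04,  4.51669173e-01,  5.99943710e-03, -1.22297671e-02,
        1.55265023e-01]), (-1, -1, -1, -1), np.float64(0.050883562974715635))
[ 0.00469086 -0.00316584  0.00089836]
[-0.00648809  0.01017671 -0.00067005]
[-0.00278676  0.00068208 -0.00128523]
[ 0.00207731 -0.00043307  0.00105692]
```

```bash
cat > ik.py <<'E'
from kin import *
import pickle
b=pickle.load(open("kin.pkl","rb"));p,s=b[1],b[2]
lo=np.array([-2.95,-.29,-1.47,.14,-1.03,.13,-2.86]);hi=np.array([2.95,1.99,1.44,2.54,4.17,1.85,2.86])
q0=np.array([-0.269,0.304,-0.227,2.308,-1.017,0.424,1.815])
xc=np.array([.193,.981,0]);yc=np.array([-.981,.193,0]);o=np.array([.5047,.4231,0])
def pose(tip,az,a,roll):
    d=np.array([np.cos(az)*np.cos(a),np.sin(az)*np.cos(a),-np.sin(a)])
    up=np.array([np.cos(az)*np.sin(a),np.sin(az)*np.sin(a),np.cos(a)])
    sd=np.cross(up,d); M=np.stack([np.cross(up,d),up,d],1)@Rz(roll); return tip-.173*d,M
def ik(x,M,qs,m=.08):
    best=(9,None)
    for q in qs:
        f=lambda q:np.r_[(fk(q,p,s)[0]-x)*10,R.from_matrix(fk(q,p,s)[1]@M.T).as_rotvec()*2,(q-q0)*.003]
        r=least_squares(f,np.clip(q,lo+m+.01,hi-m-.01),bounds=(lo+m,hi-m),max_nfev=100)
        e=np.abs(r.fun[:6]).max()
        if e<best[0]: best=(e,r.x)
    return best
if __name__=="__main__":
    W=lambda x,y,z:o+x*xc+y*yc+[0,0,z]
    alt=np.array([-.5,.3,0,2.2,1.5,.6,0])
    for dz in(0,-30,-60,-90):
        for a in(30,40,50,60):
            for roll in(0,90):
                out=[]
                for t in (W(-.12,.09,.03),W(-.07,.05,.03),W(-.06,.05,.12)):
                    x,M=pose(t,np.radians(78.9+dz),np.radians(a),np.radians(roll))
                    e,q=ik(x,M,[q0,alt]);out.append((round(e,2),q))
                print(dz,a,roll,[e for e,_ in out],out[1][1].round(2))
E
timeout 500 python3 ik.py
```

```text
0 30 0 [np.float64(0.0), np.float64(0.0), np.float64(0.0)] [ 0.52  1.19 -1.01  2.27  3.88  0.21 -2.45]
0 30 90 [np.float64(0.0), np.float64(0.0), np.float64(0.0)] [ 0.75  1.76 -1.39  2.27  1.97  0.51 -1.82]
0 40 0 [np.float64(0.0), np.float64(0.0), np.float64(0.0)] [ 0.63  1.52 -1.39  2.26  1.9   0.54 -0.4 ]
0 40 90 [np.float64(0.0), np.float64(0.0), np.float64(0.0)] [ 0.63  1.53 -1.39  2.26  1.9   0.55 -1.97]
0 50 0 [np.float64(0.0), np.float64(0.0), np.float64(0.0)] [ 0.43  1.06 -1.16  2.22  1.71  0.29 -0.54]
0 50 90 [np.float64(0.0), np.float64(0.0), np.float64(0.0)] [ 0.46  1.12 -1.21  2.22  1.7   0.35 -2.08]
0 60 0 [np.float64(0.0), np.float64(0.0), np.float64(0.0)] [ 0.19  0.79 -0.94  2.16  1.01  0.21 -0.06]
0 60 90 [np.float64(0.0), np.float64(0.0), np.float64(0.0)] [ 0.19  0.79 -0.94  2.16  1.01  0.21 -1.63]
-30 30 0 [np.float64(0.54), np.float64(0.12), np.float64(0.15)] [ 0.25  1.17 -0.94  2.46  3.14  0.96 -2.19]
-30 30 90 [np.float64(0.55), np.float64(0.14), np.float64(0.46)] [ 0.56  1.88 -1.37  2.46  2.81  1.11 -2.78]
-30 40 0 [np.float64(0.37), np.float64(0.0), np.float64
[... 1581 characters left out ...]
(0.0), np.float64(0.0)] [-1.26  0.79 -0.02  2.16  1.64  1.04  1.71]
-90 40 0 [np.float64(0.0), np.float64(0.0), np.float64(0.0)] [-1.91  0.96  0.89  2.16  1.    0.21 -2.5 ]
-90 40 90 [np.float64(0.0), np.float64(0.0), np.float64(0.0)] [-1.14  0.69 -0.08  2.16  1.59  0.88  1.87]
-90 50 0 [np.float64(0.0), np.float64(0.0), np.float64(0.0)] [-1.97  1.05  1.12  2.14 -0.95  0.27 -0.54]
-90 50 90 [np.float64(0.0), np.float64(0.0), np.float64(0.0)] [-1.08  0.61 -0.05  2.14  1.44  0.68  2.1 ]
-90 60 0 [np.float64(0.0), np.float64(0.0), np.float64(0.0)] [-1.87  0.95  1.11  2.1  -0.95  0.41 -0.41]
-90 60 90 [np.float64(0.0), np.float64(0.0), np.float64(0.0)] [-1.14  0.57  0.13  2.1   1.06  0.47  2.53]
```

```bash
cat > t1.py <<'E'
from ik import *
W=lambda x,y,z:o+x*xc+y*yc+[0,0,z]
for dz in(0,20,40):
    for a in(45,52,60):
        q=q0;print(dz,a)
        for t in (W(-.12,.09,.10),W(-.12,.09,.03),W(-.07,.09,.03),W(-.06,.04,.12),W(-.08,.04,.03)):
            x,M=pose(t,np.radians(78.9+dz),np.radians(a),0)
            e,q=ik(x,M,[q],.012);print('  ',round(e,2),q.round(2))
E
timeout 500 python3 t1.py
```

```text
0 45
   0.07 [ 0.51  0.68 -1.06  2.36 -1.02  0.14  2.05]
   0.2 [ 0.41  0.83 -0.91  2.33 -1.02  0.14  2.19]
   0.23 [ 0.26  0.82 -0.87  2.26 -1.02  0.14  2.08]
   0.0 [ 0.34  0.66 -0.97  2.21 -1.02  0.16  1.96]
   0.13 [ 0.31  0.85 -0.87  2.2  -1.02  0.14  2.14]
0 52
   0.0 [ 0.33  0.52 -0.92  2.34 -1.02  0.17  1.93]
   0.14 [ 0.24  0.68 -0.79  2.32 -1.02  0.14  2.03]
   0.16 [ 0.07  0.68 -0.73  2.25 -1.02  0.14  1.93]
   0.0 [-0.01  0.46 -0.58  2.17 -1.02  0.34  1.82]
   0.06 [ 0.14  0.72 -0.73  2.19 -1.02  0.14  2.01]
0 60
   0.0 [-0.3   0.32 -0.25  2.29 -1.02  0.4   1.78]
   0.03 [-0.01  0.56 -0.6   2.3  -1.02  0.14  1.89]
   0.03 [-0.18  0.57 -0.53  2.23 -1.02  0.14  1.8 ]
   0.0 [-0.43  0.38 -0.15  2.1  -0.86  0.47  1.56]
   0.0 [-0.19  0.58 -0.41  2.16 -1.02  0.24  1.85]
20 45
   0.0 [ 0.09  0.52 -0.48  2.21 -1.02  0.66  2.3 ]
   0.0 [ 0.19  0.74 -0.6   2.21 -1.02  0.47  2.41]
   0.0 [ 0.12  0.77 -0.65  2.16 -1.02  0.4   2.34]
   0.0 [-0.11  0.54 -0.32  2.03 -1.    0.75  2.16]
   0.0 [ 0.02  0.74 -0.46  2.06 -1.02  0.58  2.34]
20 52
   0.0 [-0.13  0.44 -0.29  2.19 -0.97  0.67  
[... 553 characters left out ...]
  2.02 -0.77  0.82  2.4 ]
   0.0 [-0.14  0.75 -0.35  1.96 -0.8   0.8   2.33]
   0.0 [-0.16  0.63 -0.29  1.83 -0.73  1.    2.17]
   0.0 [-0.12  0.78 -0.3   1.86 -0.74  0.88  2.31]
40 52
   0.0 [-0.16  0.52 -0.27  2.03 -0.7   0.88  2.2 ]
   0.0 [-0.15  0.66 -0.29  2.04 -0.73  0.75  2.3 ]
   0.0 [-0.23  0.69 -0.3   1.98 -0.74  0.74  2.23]
   0.0 [-0.24  0.58 -0.25  1.84 -0.66  0.95  2.07]
   0.0 [-0.2   0.72 -0.26  1.88 -0.69  0.82  2.22]
40 60
   0.0 [-0.28  0.46 -0.21  2.03 -0.6   0.82  2.06]
   0.0 [-0.27  0.59 -0.23  2.05 -0.65  0.68  2.16]
   0.0 [-0.35  0.63 -0.23  1.99 -0.65  0.68  2.08]
   0.0 [-0.35  0.53 -0.18  1.84 -0.56  0.91  1.95]
   0.0 [-0.32  0.66 -0.19  1.9  -0.61  0.76  2.09]
```

```bash
python3 -m pendant '[{"jaw":0,"xyz":[20,-8,0],"rotation":[0,0,10]},{"jaw":0,"xyz":[20,-8,0],"rotation":[0,0,10]},{"jaw":0,"xyz":[20,-8,0],"rotation":[0,0,10]},{"jaw":0,"xyz":[3,-4,-15],"rotation":[8,3.6,0]},{"jaw":0,"xyz":[3,-4,-15],"rotation":[8,3.6,0]},{"jaw":0,"xyz":[0,0,-15],"rotation":[0,0,0]},{"jaw":0,"xyz":[0,0,0],"rotation":[0,0,0]}]'; cat > st.py <<'E'
from h import *
xc=np.array([.193,.981,0]);yc=np.array([-.981,.193,0]);o=np.array([.5047,.4231,0])
s=manip.observe();M=R.from_rotvec(s['tool_rot']).as_matrix();t=s['eef_pos']+.173*M[:,2]
print('t',s['time'],'q',s['joint_positions'].round(2),'F',s['wrist_force'].round(2))
print(M.round(3).tolist())
def cf(p): return [round(1000*float((p-o)@xc),1),round(1000*float((p-o)@yc),1),round(1000*float(p[2]),1)]
for n,k in(("tip",0),("upL",1),("upR",-1)): print(n,cf(t+(k!=0)*.0145*M[:,1]-k*.011*M[:,0]))
E
python3 st.py
```

```text
time: 2.72
eef_pos: [0.4377, 0.1849, 0.2093]
tool_rot: [0.475, -2.669, -1.129]
wrist_force: [-1.0, 1.2, 0.3]
opening: 0.004
t 2.725 q [-0.02  0.59 -0.27  2.08 -0.89  0.89  2.38] F [-0.95  1.21  0.33]
[[-0.927, -0.213, -0.308], [-0.369, 0.655, 0.659], [0.061, 0.725, -0.686]]
tip [-145.1, 94.0, 90.6]
upL [-130.4, 89.7, 100.4]
upR [-142.3, 108.1, 101.8]
```

```bash
python3 -m pendant '[{"jaw":0,"xyz":[1,5,-23],"rotation":[0,0,0]},{"jaw":0,"xyz":[1,5,-23],"rotation":[0,0,0]},{"jaw":0,"xyz":[1,5,-19],"rotation":[0,0,0]},{"jaw":0,"xyz":[0,0,0],"rotation":[0,0,0]}]'; python3 st.py; python3 - <<'E'
from h import *
p,d=cams.camera("scene");a=cv2.resize(p[120:330,170:430,::-1],None,fx=2.3,fy=2.3,interpolation=2)
cv2.imwrite("pics/s1.png",a); np.save("pics/s1_d.npy",d)
p,d=cams.camera("top");cv2.imwrite("pics/t1.png",cv2.resize(p[130:320,220:420,::-1],None,fx=3,fy=3,interpolation=2)); np.save("pics/t1_d.npy",d);np.save("pics/t1.npy",p)
p,d=cams.camera("wrist");cv2.imwrite("pics/w1.png",p[:,:,::-1])
E
```

```text
time: 3.22
eef_pos: [0.4395, 0.2039, 0.1467]
tool_rot: [0.492, -2.677, -1.11]
wrist_force: [-0.4, 0.4, 0.9]
opening: 0.0
t 3.225 q [-0.04  0.72 -0.3   2.07 -0.93  0.77  2.46] F [-0.38  0.39  0.92]
[[-0.924, -0.226, -0.308], [-0.377, 0.662, 0.647], [0.058, 0.714, -0.697]]
tip [-128.1, 95.5, 26.1]
upL [-113.2, 91.4, 35.8]
upR [-125.3, 109.7, 37.1]
```

View pics/t1.png

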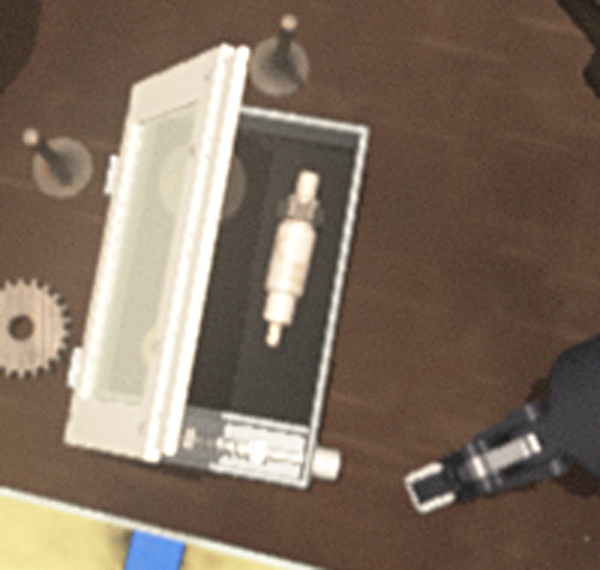

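View pics/s1.png

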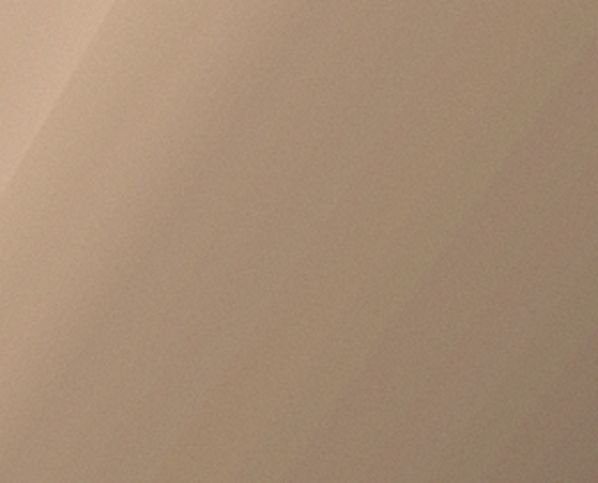

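View pics/w1.png

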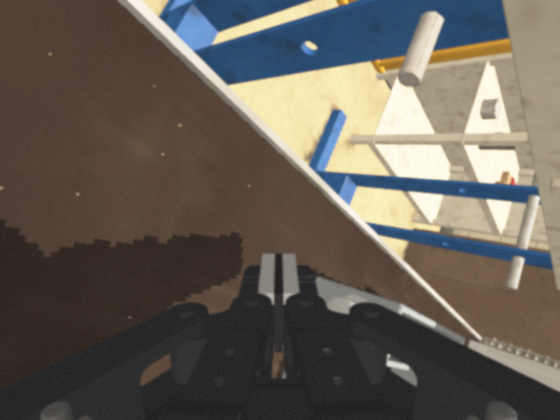

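The top crop shows the lid still open. The button is at crop (327,463), and the fingertip's leading edge is about (405,482) to (422,513), nearly in line with it. The scene view is blocked by the arm, and the wrist view shows only the bench and the shut fingers.

```bash
cat > lid.py <<'E'
from h import *
xc=np.array([.193,.981,0]);yc=np.array([-.981,.193,0]);o=np.array([.5047,.4231,0])
def lidang():
    p,d=cams.camera("top");C=cloud("top",d)-o
    X,Y,Z=C@xc,C@yc,C[...,2]
    h=np.hypot(X-.069,Z-.055)
    m=(abs(Y)<.1)&(Y<.1)&(h>.125)&(h<.17)&(Z>.058)&(X<.08)&(X>-.1)&(d>0)
    a=np.arctan2(Z[m]-.055,.069-X[m])
    # lid spans most of y: histogram mode
    H,e=np.histogram(a,bins=np.arange(0,1.5,.02));k=H.argmax()
    return e[k]+.01,H[k],np.median(a) if len(a) else None
if __name__=="__main__": print("lid",lidang(),manip.observe()['time'])
E
python3 - <<'E'
from lid import *
cf=lambda p:((np.array([(p-o)@xc,(p-o)@yc,p[2]]))*1000).round(1)
for u,v in[(355,290.7),(360.7,301)]: print(cf(ray("top",u,v,.036)))
d=np.load("pics/t1_d.npy");C=cloud("top",d)
for u,v in[(356,291),(358,293),(360,296),(362,291),(328,284),(329,284),(330,285),(332,285)]: print(u,v,cf(C[v,u]))
print(lidang())
E
```

```text
[-120.6   92.8   36. ]
[-132.9  108.3   36. ]
356 291 [-122.5   93.    34.5]
358 293 [-125.2   95.8   44.7]
360 296 [-129.1  100.1   46.6]
362 291 [-130.7   91.3   50.7]
328 284 [-72.9  89.9  40.3]
329 284 [-74.5  89.6  41.9]
330 285 [-76.6  91.   40.1]
332 285 [-79.9  90.4  41. ]
(np.float64(1.17), np.int64(785), np.float64(1.178228626950602))
```

```bash
python3 -m pendant '[{"jaw":0,"xyz":[5,14,-5],"rotation":[0,0,0]},{"jaw":0,"xyz":[4,13,0],"rotation":[0,0,0]},{"jaw":0,"xyz":[0,0,0],"rotation":[0,0,0]}]'; python3 st.py; python3 - <<'E'
from lid import *
p,d=cams.camera("top");cv2.imwrite("pics/t2.png",cv2.resize(p[240:320,280:400,::-1],None,fx=6,fy=6,interpolation=2))
E
```

```text
time: 3.8
eef_pos: [0.4507, 0.2324, 0.144]
tool_rot: [0.493, -2.681, -1.114]
wrist_force: [-0.9, -0.2, -0.3]
opening: -0.0
t 3.8 q [-0.08  0.74 -0.32  2.03 -0.94  0.75  2.43] F [-0.87 -0.15 -0.27]
[[-0.925, -0.228, -0.303], [-0.376, 0.661, 0.649], [0.052, 0.715, -0.697]]
tip [-97.5, 89.3, 23.3]
upL [-82.7, 85.2, 33.1]
upR [-94.7, 103.6, 34.3]
```

View pics/t2.png

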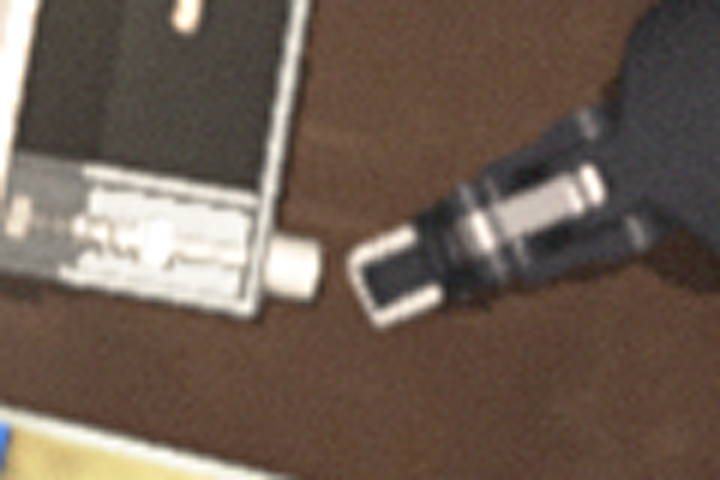

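The leading finger corner (350,265) is about 9 mm short of the button face (320,268) and in line with it. Next I press in.

```bash
python3 -m pendant '[{"jaw":0,"xyz":[1,6,0],"rotation":[0,0,0]},{"jaw":0,"xyz":[1,6,0],"rotation":[0,0,0]},{"jaw":0,"xyz":[1,3,0],"rotation":[0,0,0]}]'; python3 lid.py;python3 st.py
```

```text
time: 4.22
eef_pos: [0.4534, 0.2466, 0.1435]
tool_rot: [0.49, -2.682, -1.112]
wrist_force: [-0.9, -2.0, 1.1]
opening: -0.001
lid (np.float64(1.17), np.int64(756), np.float64(1.1779646169089788)) 4.275
t 4.275 q [-0.1   0.74 -0.32  2.02 -0.95  0.74  2.41] F [-0.69 -1.44  0.97]
[[-0.926, -0.226, -0.303], [-0.375, 0.662, 0.649], [0.054, 0.714, -0.698]]
tip [-82.7, 89.4, 22.8]
upL [-67.9, 85.3, 32.6]
upR [-79.9, 103.7, 33.8]
```

```bash
python3 -m pendant '[{"jaw":0,"xyz":[1,4,0],"rotation":[0,0,0]}]'; python3 lid.py; python3 -m pendant '[{"jaw":0,"xyz":[0,3,0],"rotation":[0,0,0]}]'; python3 lid.py
```

```text
time: 4.4
eef_pos: [0.4544, 0.2508, 0.1435]
tool_rot: [0.49, -2.681, -1.112]
wrist_force: [-1.1, -0.7, -0.2]
opening: 0.001
lid (np.float64(1.17), np.int64(662), np.float64(1.1621146707919616)) 4.45
time: 4.58
eef_pos: [0.4547, 0.2545, 0.1435]
tool_rot: [0.49, -2.682, -1.112]
wrist_force: [-0.1, -1.9, 0.5]
opening: -0.0
lid (np.float64(1.11), np.int64(983), np.float64(1.1137958694731014)) 4.625
```

```bash
python3 -m pendant '[{"jaw":0,"xyz":[0,0,0],"rotation":[0,0,0]}]'; python3 lid.py
```

```text
time: 4.75
eef_pos: [0.4549, 0.2551, 0.1436]
tool_rot: [0.491, -2.682, -1.113]
wrist_force: [0.5, -1.7, 0.1]
opening: 0.002
lid (np.float64(1.05), np.int64(833), np.float64(1.059627311371277)) 4.8
```

```bash
python3 -m pendant '[{"jaw":0,"xyz":[0,0,0],"rotation":[0,0,0]}]'; python3 lid.py
```

```text
time: 4.92
eef_pos: [0.4548, 0.255, 0.1436]
tool_rot: [0.49, -2.682, -1.113]
wrist_force: [-0.4, -1.2, 0.2]
opening: -0.005
lid (np.float64(0.99), np.int64(867), np.float64(1.0000914765374211)) 4.975
```

```bash
python3 -m pendant '[{"jaw":0,"xyz":[0,-6,8],"rotation":[0,0,0]},{"jaw":0,"xyz":[8,-4,25],"rotation":[0,0,0]},{"jaw":0,"xyz":[15,5,25],"rotation":[0,0,0]},{"jaw":0,"xyz":[15,6,22],"rotation":[0,0,0]}]'; python3 lid.py; python3 st.py
```

```text
time: 5.48
eef_pos: [0.4921, 0.2545, 0.226]
tool_rot: [0.487, -2.678, -1.112]
wrist_force: [0.5, 0.8, -0.8]
opening: 0.003
lid (np.float64(0.77), np.int64(1092), np.float64(0.778464548818181)) 5.525
t 5.525 q [-0.13  0.62 -0.27  1.91 -0.86  0.91  2.21] F [3.31 2.45 2.82]
[[-0.926, -0.226, -0.303], [-0.374, 0.661, 0.65], [0.053, 0.715, -0.697]]
tip [-65.9, 50.8, 108.5]
upL [-51.1, 46.6, 118.3]
upR [-63.1, 65.0, 119.4]
```

```bash
python3 -m pendant '[{"jaw":0,"xyz":[1,4,0],"rotation":[0,0,0]},{"jaw":0,"xyz":[0,0,0],"rotation":[0,0,0]}]'; python3 lid.py; python3 st.py
```

```text
time: 5.78
eef_pos: [0.4951, 0.2597, 0.2295]
tool_rot: [0.491, -2.682, -1.116]
wrist_force: [0.5, 0.3, 0.1]
opening: 0.002
lid (np.float64(0.63), np.int64(1062), np.float64(0.6241467756135398)) 5.825
t 5.825 q [-0.14  0.62 -0.27  1.91 -0.86  0.91  2.21] F [-0.24 -0.02 -0.36]
[[-0.926, -0.226, -0.302], [-0.374, 0.661, 0.65], [0.053, 0.715, -0.697]]
tip [-62.2, 51.0, 108.7]
upL [-47.5, 46.9, 118.4]
upR [-59.5, 65.3, 119.6]
```

```bash
python3 -m pendant '[{"jaw":0,"xyz":[0,0,0],"rotation":[0,0,0]}]'; python3 lid.py; python3 -m pendant '[{"jaw":0,"xyz":[0,0,0],"rotation":[0,0,0]}]'; python3 lid.py; python3 st.py|head -1
```

```text
time: 5.95
eef_pos: [0.4945, 0.259, 0.2284]
tool_rot: [0.489, -2.681, -1.114]
wrist_force: [0.0, -0.3, -1.4]
opening: -0.006
lid (np.float64(0.55), np.int64(1139), np.float64(0.5591451710100945)) 6.0
time: 6.12
eef_pos: [0.4943, 0.2586, 0.2277]
tool_rot: [0.488, -2.68, -1.113]
wrist_force: [-0.2, -1.1, -1.3]
opening: -0.002
lid (np.float64(0.55), np.int64(1284), np.float64(0.5534498635638977)) 6.175
t 6.175 q [-0.14  0.63 -0.27  1.91 -0.86  0.91  2.21] F [ 0.31 -0.68 -1.63]
```

```bash
python3 -m pendant '[{"jaw":0,"xyz":[0,0,0],"rotation":[0,0,0]},{"jaw":0,"xyz":[0,0,0],"rotation":[0,0,0]}]'; python3 - <<'E'
from lid import *
p,d=cams.camera("top");cv2.imwrite("pics/t3.png",cv2.resize(p[140:310,230:430,::-1],None,fx=3.5,fy=3.5,interpolation=2))
print(lidang())
E
```

```text
time: 6.42
eef_pos: [0.4942, 0.2584, 0.2274]
tool_rot: [0.487, -2.68, -1.112]
wrist_force: [0.4, -0.2, -1.0]
opening: 0.0
(np.float64(0.55), np.int64(1279), np.float64(0.5497986810813558))
```

View pics/t3.png

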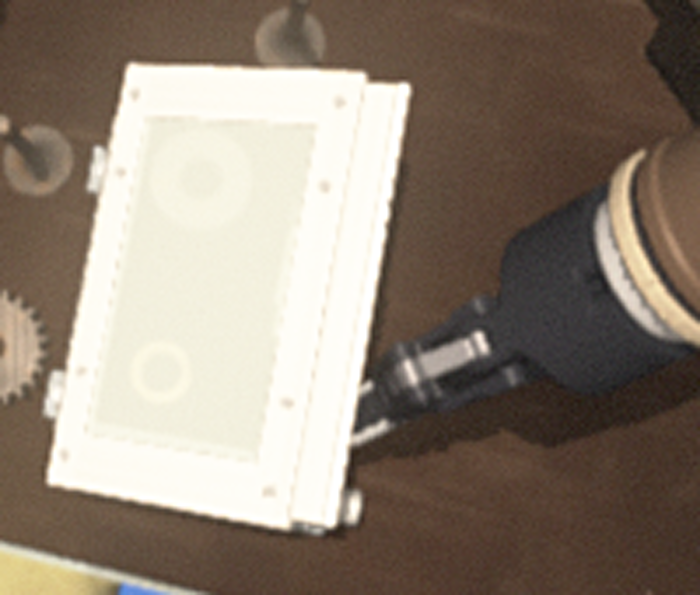

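The lid is held at 0.55 rad, with its lip resting on the fingers near crop (365,405) and the button out at (350,507). Next I lower it.

```bash
python3 -m pendant '[{"jaw":0,"xyz":[0,-1,-5],"rotation":[0,0,0]},{"jaw":0,"xyz":[0,-1,-5],"rotation":[0,0,0]},{"jaw":0,"xyz":[0,-1.5,-5],"rotation":[0,0,0]},{"jaw":0,"xyz":[0,-1.5,-5],"rotation":[0,0,0]},{"jaw":0,"xyz":[0,-1.5,-5],"rotation":[0,0,0]},{"jaw":0,"xyz":[0,-1.5,-5],"rotation":[0,0,0]}]'; python3 lid.py; python3 st.py
```

```text
time: 7.28
eef_pos: [0.4938, 0.2498, 0.1953]
tool_rot: [0.488, -2.679, -1.112]
wrist_force: [-1.0, -2.4, -0.3]
opening: 0.001
lid (np.float64(0.35000000000000003), np.int64(1224), np.float64(0.35434819935971273)) 7.325
t 7.325 q [-0.12  0.68 -0.27  1.92 -0.87  0.87  2.27] F [-1.67 -1.48 -0.84]
[[-0.926, -0.223, -0.305], [-0.374, 0.663, 0.649], [0.058, 0.715, -0.697]]
tip [-72.7, 50.8, 74.0]
upL [-57.9, 46.6, 83.7]
upR [-69.9, 65.0, 85.0]
```

```bash
python3 -m pendant '[{"jaw":0,"xyz":[0,-1.5,-4],"rotation":[0,0,0]},{"jaw":0,"xyz":[0,-1.5,-4],"rotation":[0,0,0]},{"jaw":0,"xyz":[0,-1.5,-4],"rotation":[0,0,0]},{"jaw":0,"xyz":[0,-1.5,-4],"rotation":[0,0,0]},{"jaw":0,"xyz":[0,-1.5,-4],"rotation":[0,0,0]},{"jaw":0,"xyz":[0,-1,-4],"rotation":[0,0,0]}]'; python3 lid.py; python3 st.py
```

```text
time: 8.07
eef_pos: [0.4939, 0.2408, 0.1693]
tool_rot: [0.487, -2.68, -1.112]
wrist_force: [0.4, 0.4, -0.8]
opening: -0.001
lid (np.float64(0.17), np.int64(977), np.float64(0.16519184531478984)) 8.125
t 8.125 q [-0.1   0.72 -0.28  1.93 -0.88  0.84  2.32] F [ 0.15  0.33 -0.33]
[[-0.926, -0.223, -0.305], [-0.374, 0.663, 0.649], [0.057, 0.714, -0.697]]
tip [-81.3, 48.8, 48.1]
upL [-66.5, 44.6, 57.8]
upR [-78.5, 63.0, 59.1]
```

```bash
python3 -m pendant '[{"jaw":0,"xyz":[0,0,-3],"rotation":[0,0,0]},{"jaw":0,"xyz":[0,0,-3],"rotation":[0,0,0]},{"jaw":0,"xyz":[0,0,-3],"rotation":[0,0,0]},{"jaw":0,"xyz":[0,0,-3],"rotation":[0,0,0]},{"jaw":0,"xyz":[0,0,-3],"rotation":[0,0,0]}]'; python3 lid.py; python3 st.py
```

```text
time: 8.75
eef_pos: [0.4938, 0.2398, 0.1525]
tool_rot: [0.486, -2.68, -1.11]
wrist_force: [-0.9, -1.4, -1.0]
opening: 0.002
lid (np.float64(0.05), np.int64(1029), np.float64(0.054135202426250945)) 8.8
t 8.8 q [-0.1   0.75 -0.28  1.93 -0.88  0.82  2.34] F [-0.44 -0.8  -0.33]
[[-0.926, -0.223, -0.305], [-0.373, 0.664, 0.648], [0.058, 0.714, -0.698]]
tip [-82.2, 48.8, 31.4]
upL [-67.4, 44.6, 41.1]
upR [-79.4, 63.0, 42.4]
```

```bash
python3 -m pendant '[{"jaw":0,"xyz":[0,0,-2],"rotation":[0,0,0]},{"jaw":0,"xyz":[0,0,-2],"rotation":[0,0,0]},{"jaw":0,"xyz":[0,0,-2],"rotation":[0,0,0]},{"jaw":0,"xyz":[0,0,-2],"rotation":[0,0,0]}]'; python3 lid.py; python3 -m pendant '[{"jaw":0,"xyz":[0,-3,-1],"rotation":[0,0,0]},{"jaw":0,"xyz":[0,-4,0],"rotation":[0,0,0]},{"jaw":0,"xyz":[-1,-6,0],"rotation":[0,0,0]},{"jaw":0,"xyz":[-2,-10,0],"rotation":[0,0,0]},{"jaw":0,"xyz":[-3,-15,0],"rotation":[0,0,0]},{"jaw":0,"xyz":[-4,-20,0],"rotation":[0,0,0]},{"jaw":0,"xyz":[-2,-10,0],"rotation":[0,0,0]},{"jaw":0,"xyz":[0,0,0],"rotation":[0,0,0]}]'; python3 st.py; python3 - <<'E'
from lid import *
print(lidang())
p,d=cams.camera("top");cv2.imwrite("pics/t4.png",cv2.resize(p[140:310,210:410,::-1],None,fx=3.5,fy=3.5,interpolation=2))
C=cloud("top",d)-o;X,Y,Z=C@xc,C@yc,C[...,2]
m=(abs(Y)<.09)&(X>-.085)&(X<-.07)&(Z>.03);print("lip top z",np.median(Z[m]),"frame",np.median(Z[(abs(Y)<.09)&(X>-.06)&(X<-.045)]),"back",np.median(Z[(abs(Y)<.09)&(X>.045)&(X<.06)]))
E
```

```text
time: 9.3
eef_pos: [0.494, 0.2408, 0.1444]
tool_rot: [0.487, -2.68, -1.112]
wrist_force: [0.1, -0.2, 1.0]
opening: 0.001
lid (np.float64(0.03), np.int64(812), np.float64(0.044290979017956617)) 9.35
time: 10.35
eef_pos: [0.4811, 0.1662, 0.1431]
tool_rot: [0.484, -2.681, -1.111]
wrist_force: [0.3, 0.6, -0.7]
opening: -0.004
t 10.35 q [ 0.01  0.74 -0.25  1.99 -0.85  0.85  2.44] F [ 0.32  0.6  -0.73]
[[-0.927, -0.222, -0.303], [-0.371, 0.664, 0.649], [0.057, 0.714, -0.698]]
tip [-156.6, 46.7, 22.4]
upL [-141.8, 42.5, 32.1]
upR [-153.7, 60.9, 33.3]
(np.float64(0.03), np.int64(813), np.float64(0.0429232379909423))
lip top z 0.060350698027719085 frame 0.06301362107696262 back 0.06208945404559019
```

View pics/t4.png

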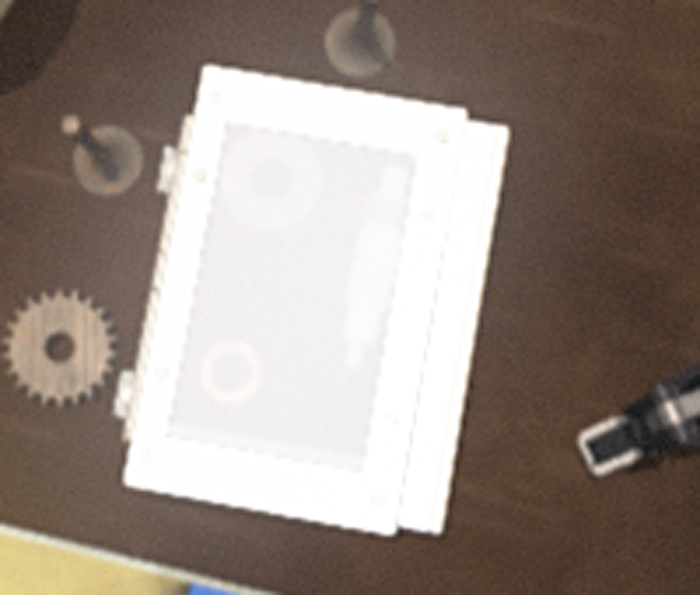

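The lid is flat: 63 mm high at the front of the frame, 62 mm at the back, and 62 mm expected. The fingers are clear of the case at (605,445) and the parts are in place.

```bash
python3 -c "
from bench import manip
print(manip.close_job())"
```

```text
the job is handed in; nothing more can be done
None
```

The lid is shut and the job was handed in about 10.4 s into the 38 s limit. `close_job()` reported no verdict.

- **Press and catch:** I pressed the button with the shut fingertips until the camera showed the lid at about 1.0 rad. I then brought the fingers up under the lip. The lid came to rest on the backs of the fingers at about 0.55 rad, with about 1 to 1.5 N on the wrist.
- **Lowering:** I let the lid down at about 0.25 rad/s, slowing to about 0.15 rad/s near shut, and then drew the fingers back.

**Last checks:**
- **Lid:** the frame reads 63 mm high at the front and 62 mm at the back, against 62 mm expected, so it is shut within measuring error.
- **Robot:** the fingers are about 55 mm clear of the lip, and the wrist force is at noise level.
- **Parts:** the valves, gear, injector, bearing and bush look unmoved in the top picture. I judged this by eye and did not measure it.
- **Button:** it was last seen out while the lid was held at 0.55 rad. With the lid shut, the lip hides it from the top camera, so its final position is unconfirmed.

**Disagreements:**
- The fingertip's leading corner was about 7 mm short of where the given tool length put it, so I allowed for that in the press and the catch.
- My camera reading of the lid angle is high by about 0.04 rad near shut because it measures the lid's top face.

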